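# Lock off the gas valve

## Robot

A 6-joint arm with a two-finger parallel gripper is mounted at the origin on the work surface. World frame = base frame: x ahead of the robot, y to its left, z up, the work surface at z = 0. Lengths are in mm, angles in rad, forces in N, time in s.
With the tool pointing down it reaches from about 350 to 775 mm from the base axis. Payload 7.3 kg.
Tool frame: the origin (TCP) lies between the finger pads; the fingertips stand env.nose_length ahead of it and the grasp point (between the pads) lies 11 mm behind it (env.nose_length is the distance from the TCP to the fingertips, in mm); z points along the fingers, y is the line along which they close (so a half turn about z gives the same grasp; the last joint's range is limited). The gripper opens to 92 mm and grips with 3 to 60 N. Pads are 19 mm wide; open, the fingers measure 130 mm over their backs; the gripper's body (75 mm by 190 mm) begins 47 mm behind the grasp point.
Start: joints at [-1.356, 0.342, 1.524, -0, 1.275, -0.146], TCP at [185.36, -491.209, 234.741] pointing down, gripper open.
Joint ranges: [-2.53, 2.53], [-0.77, 2.02], [0.04, 2.7], [-1, 4.14], [0.28, 2.66], [-3.11, 3.11]. Speed limits (rad/s): [2.57, 2.57, 3.14, 3.14, 3.14, 3.14].

## Interface

Orientations are given as a unit quaternion [x, y, z, w].
In Python, from workcell import env, capture, find_in, cut_out, landmark_of gives the robot as it stands. The module is installed in compiled form; this text tells all that it offers.
- The arm moves only by the tool send_rows, never from a script. Its argument "deltas" is a list that holds one entry, the list of rows, each a list of 5 numbers: the shift along the tool's x, y, z in cm, then the turn about the tool's z in rad, then the closure, from -1 (fully open) to 1 (shut). A call has 1 to 12 rows; each row is the pose to reach, as a shift and turn from the pose commanded when the call began, along the tool's axes at that moment; what a row does not reach only later rows make up. A row lasts 1/12 s, in which the tool goes at most 41.7 mm and 7.16 degrees, less where a joint would pass 70% of its speed; a pose out of reach is approached as far as the arm can. A call with a gripper value outside its range is refused whole. The fingers move at their own pace and stop on an object; "grip_force" is the grip in N (left out, the last holds). Time passes only in rows, so rows that repeat a pose let the fingers close. It gives the time, the measured TCP pose, the force, the opening and the grip force at its end, in the units of the state.
- env.sense(): the state, without advancing time (a new reading comes with each control period).
- capture(name): name is "scene" or "top" or "wrist"; returns a dict with "color" (420x560x3 uint8, blue, green, red), "z_map" (420x560 float32, mm along the optical axis (not along the pixel's ray), 0 where there is no reading), "fov_y" (degrees; the focal length in pixels is half the picture's height over the tangent of half this angle, whatever the lens; pixels are square), "cx", "cy" (the principal point, pixels), "R" (3x3) and "t" (3): a world point X has camera coordinates R X + t. Camera axes: x right, y down, z forward; pixel columns grow to the right and rows downward; lengths in mm; the calibration is good to about 2 mm. The wrist camera is an equidistant fisheye: a pixel r from the principal point sees the ray r / f radians off the axis. A picture is of the moment at which its call begins.
- env.close_job(): hands the job in; it is judged then, once.
Trained networks look in a picture, given as the dict that the camera call returned (one of the last four; its "shot" number tells which), for a name from the list of things; names that differ only in an ending like _2 or _b are one class to them, and where a whole thing is asked for, a point or a joint stands for the part that bears it (a point fixed in the world has none). Each returns a list of dicts, best first, with "confidence" (0 to 1); they miss things now and then, are a little off and sometimes report something else, mostly with a low value. They report only what shows in the picture. A call takes as long as a camera call.
- find_in(picture, label): "at" ([x, y, z] in mm, in world coordinates, good to about 4 mm: the middle of the surface that is visible of it).
- cut_out(picture, label): "region" (420x560 bool, what is visible of it).
- landmark_of(picture, label): "at" ([x, y, z] in mm, in world coordinates, good to about 4 mm: a listed point, or the origin of a listed thing).
The state is a dict: "time": time; "joint_positions": joint angles; "joint_vel": joint speeds; "effort": joint torques, N m; "ee_pos": TCP position; "orientation": TCP orientation; "wrist_force": force on the tool from outside, world axes, zero at the start; "moment": the same for the moment, N m; "finger_gap": finger opening in mm; "grasp_force": force on a finger pad.
Only numpy, scipy, OpenCV 4.12 (cv2) and the standard library are available. Lean on these libraries where they do the work, as an engineer would, in place of code of your own. Each camera call takes 0.05 s, during which the arm holds its last target. There are 200 camera calls.

## Task

Lock off the gas line of the microscope before its incubation chamber is serviced: push the valve's lever round until the slot across its disc lines up with the steel locking bar, then push the bar by its upright tab through the slot until it is fully home, its nose standing out beyond the keeper on the far side. Pick nothing up, and leave the things lying about where they are.

Things in the scene. Friction and masses are not known exactly. Their poses are not given: they have to be found in the camera images.
- station: lockable gas shut-off valve on its fixed aluminium L-shaped mounting plate, 8 mm thick. Origin: on the bench top under the valve's axis. Own axes: the locking bar slides along +y, z is up; the plate spans x -55 to 150, y -55 to 95 mm, and x -30 to 30, y -215 to -55 mm. At x = 108 mm a brass regulator with black knob, 100 mm high, 48 mm across; by it, at y = 58 mm, a gauge 70 mm high
- keeper (a point): top middle of the keeper, a steel block with a window for the bar, 30 x 12 mm (station x, y) and 78 mm high, on the bar's line 58 mm beyond the valve's axis (station y = 52 to 64 mm)
- rail_end (a point): end nearest the disc of the bar's aluminium guide rail, at its top face, 74.5 mm above the bench. The rail is 23 mm wide and runs straight from station y = -47 mm back to y = -208 mm; the bar slides in it and the bar's tab stands up out of it
- valve_axis (a point): centre of the locking disc, on its turning axis, at its top face, 74 mm above the bench. The disc is 84 mm across; its upper 16 mm is cut right across by a straight slot 17 mm wide with chamfered mouths; the dark slot floor is 58 mm above the bench
- disc (a joint): angle of disc and lever, rad. 0: valve shut, slot along the station's y axis in line with the bar, lever pointing to the station's -x. Grows clockwise seen from above: at +1.57 the lever would point to station +y, over the keeper. Starts at 0.7 to 1.35; turns on past 0 to -1.5, no stop at 0. Stiff (about 2 N at the grip), stays where it is left
- lever_grip (a point): point in the black grip of the valve's lever, 80 mm from the valve's axis. The grip runs from 52 to 102 mm from the axis, is 20 mm wide and lies 78 to 90 mm above the bench. It turns with the disc and passes above keeper and rail; below it is free space down to the outlet barb (40 mm above the bench, towards station -x, up to 64 mm from the axis)
- bar (a joint): travel of the locking bar along station +y, m. At 0 its nose is 60 mm short of the valve's axis; it starts at 0 to 0.012. End stop at 0.142: through slot and keeper, nose 18 mm out beyond the keeper. Bar 12 mm wide, 60 to 70 mm above the bench, nose tapered to 6 mm. Slot out of line: stopped by the disc's rim; the taper draws a small misalignment straight. About 3 N to slide, stays where left
- bar_tab (a point): centre of the bar's upright steel tab, a plate 30 mm wide across the bar (station x), 8 mm thick along it (station y) and 34 mm high, from 78 to 112 mm above the bench. It lies 136 mm behind the bar's nose, on the bar's middle line, and travels with the bar; the space behind it is free
- padlock: brass padlock lying flat beside the keeper, body 34 x 40 x 18 mm with a steel shackle to its +y; origin under the middle of its body. Leave alone
- wrench: steel spanner lying flat, 160 mm long (its x), 40 mm wide, 8 mm thick; origin under its middle. Leave alone
- phone: black phone lying flat, 72 x 148 x 9 mm; origin under its middle. Leave alone
- slide_box: white box of microscope slides, 85 x 150 x 30 mm; origin under its middle. Leave alone
- oil_bottle: small amber bottle of immersion oil with black cap, 34 mm across, 71 mm high, standing behind the rail (station x about 100 mm, y about -135 mm); origin under its middle. Leave alone
- mouse: black computer mouse on a green mat 3 mm thick, 112 x 62 x 34 mm; origin under its middle. Leave alone
- tip_box: grey box of pipette tips with clear lid, 85 x 122 x 58 mm; origin under its middle. Leave alone

How it is judged (in metres and radians):
On the way, in this order (a step that is already met when the one before it is completed fails the run):
1. the disc is turned until its slot faces the bar, the bar still short of it (value of joint disc between -0.2 and 0.2 rad and value of joint bar below 0.035 m), for 0.1 s.
2. the bar is pushed through the slot and the keeper (value of joint bar above 0.136 m and value of joint disc between -0.1 and 0.1 rad), for 0.2 s.
At the end, for the whole second after the job is handed in: the locking bar is home, within 6 mm of its end stop (bar joint above 0.136 m), through the slot of the disc, which stands in line with it (within 0.1 rad), and both are at rest (all of step 2 and velocity of joint bar between -0.005 and 0.005 m/s and velocity of joint disc between -0.05 and 0.05 rad/s); the robot touches nothing.
It fails at once if the bar is forced past the disc with the slot out of line (value of joint bar above 0.04 m and not (value of joint disc between -0.3 and 0.3 rad)).
It fails at once if one of the things lying about (padlock, spanner, phone, slide box, oil bottle, mouse, tip box) is picked up or shifted by more than 25 mm (distance of any of padlock, wrench, phone, slide_box, oil_bottle, mouse, tip_box from where it was at the start of the episode above 0.025 m).
It also fails if it takes over 61 s, if anything falls off the work surface, if the arm or the gripper's body presses on something with over 40 N, if the wrist force passes 120 N, or if a joint passes its speed limit or range.

## Working session

There is one attempt and no reset: what is moved stays moved. The work goes in short steps, Python scripts to look and compute and a tool call to move; the robot and the scene stay as the last step left them, time stands still between calls to the robot, and variables do not carry over. Pictures are saved under pics/ and viewed, at most 10 in all, crops included, and the job is handed in when it is done.

Besides the shell and the picture viewer there is one more tool, called after "Request:" as name([rows], argument=value, ...), one row to a line, values as JSON. send_rows: Moves the arm, as the interface text tells. Its arguments: {"type":"object","properties":{"deltas":{"type":"array","items":{"type":"array","items":{"type":"array","items":{"type":"number"}}}},"grip_force":{"type":"number"}},"required":["deltas"]}

```bash
mkdir -p pics; python3 - <<'E'
from workcell import env,capture,find_in,cut_out,landmark_of
import cv2,numpy as np
s=env.sense();print({k:np.round(v,3) for k,v in s.items()},env.nose_length)
for c in("scene","top"):
    p=capture(c);cv2.imwrite(f"pics/{c}.png",p["color"])
    for l in("station","keeper","rail_end","valve_axis","lever_grip","bar_tab","padlock","oil_bottle","tip_box","slide_box","mouse","phone","wrench"):
        r=landmark_of(p,l)
        print(c,l,[(np.round(q["at"]),round(q["confidence"],2)) for q in r[:1]])
E
```

```text
{'time': np.float64(0.0), 'joint_positions': array([-1.356,  0.343,  1.525, -0.   ,  1.275, -0.146]), 'joint_vel': array([-0.   ,  0.001, -0.   , -0.   , -0.   , -0.   ]), 'effort': array([-1.0000e-03, -4.3124e+01, -2.4422e+01,  7.2000e-02,  5.6000e-02,
       -0.0000e+00]), 'ee_pos': array([ 185.265, -490.815,  234.061]), 'orientation': array([ 0.984,  0.179, -0.   , -0.001]), 'wrist_force': array([-0.075, -0.818,  0.266]), 'moment': array([-0.01 ,  0.06 ,  0.035]), 'grasp_force': np.float64(0.0), 'finger_gap': np.float64(91.844)} 8.0
scene station [(array([590.,  87.,   0.]), 0.9)]
scene keeper [(array([ 616., -374.,    2.]), 0.73)]
scene rail_end [(array([597.,  37.,  74.]), 0.84)]
scene valve_axis [(array([588.,  92.,  78.]), 0.6)]
scene lever_grip [(array([527., 133.,  84.]), 0.78)]
scene bar_tab [(array([ 617., -102.,   94.]), 0.77)]
scene padlock [(array([563., 235.,  -3.]), 0.76)]
scene oil_bottle [(array([682.,  -1.,  -1.]), 0.58)]
scene tip_box [(array([ 616., -377.,    1.]), 0.69)]
scene slide_box [(array([ 355., -400.,   -0.]), 0.87)]
scene mouse [(array([525., 441.,  -1.]), 0.72)]
scene phone [(array([310., 206.,  -2.]), 0.65)]
scene wrench [(array([462.,  -3.,   1.]), 0.83)]
top station [(array([590.,  87.,   3.]), 0.83)]
top keeper [(array([584., 144.,  77.]), 0.63)]
top rail_end [(array([593.,  42.,  73.]), 0.8)]
top valve_axis [(array([589.,  90.,  74.]), 0.67)]
top lever_grip [(array([527., 136.,  83.]), 0.65)]
top bar_tab [(array([ 619., -100.,   95.]), 0.66)]
top padlock [(array([566., 234.,  -6.]), 0.61)]
top oil_bottle [(array([687.,  -4.,  -1.]), 0.65)]
top tip_box [(array([ 614., -379.,   -2.]), 0.65)]
top slide_box [(array([ 355., -405.,   -2.]), 0.91)]
top mouse [(array([525., 443.,   3.]), 0.7)]
top phone [(array([314., 201.,  -2.]), 0.56)]
top wrench [(array([463.,   4.,  -0.]), 0.54)]
```

View pics/top.png

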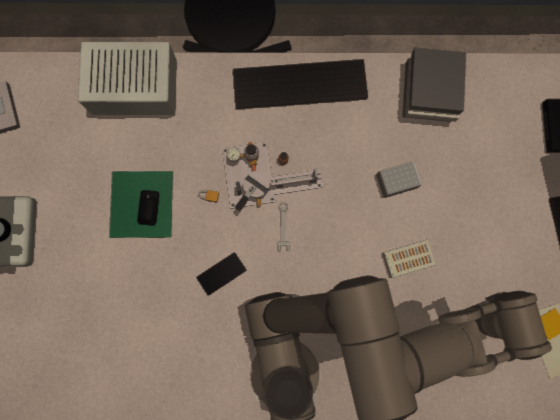

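View pics/scene.png

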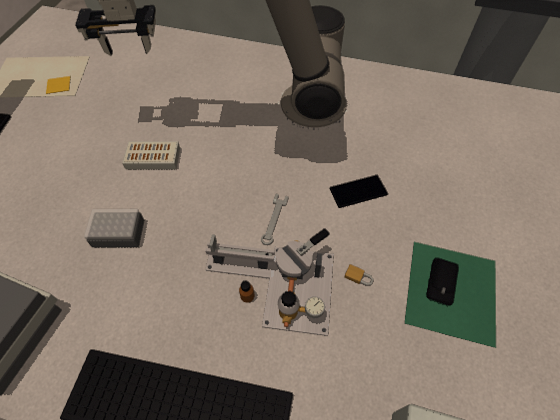

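The top picture shows the valve at about (255,185) with its lever to the lower left (241,203), and the bar's tab at (319,178). The oil bottle is at (283,158) and the padlock at (211,196). The scene picture agrees. The station is yawed about 0.15 rad and the disc is at about 0.77 rad. I'm moving above the lever's +y side with the tool axes matched to the station's.

Request:
send_rows([
  [[53, -51.5, 0, -1.36, 1], [53, -51.5, 0, -1.36, 1], [53, -51.5, 0, -1.36, 1], [53, -51.5, 0, -1.36, 1], [53, -51.5, 0, -1.36, 1], [53, -51.5, 0, -1.36, 1], [53, -51.5, 0, -1.36, 1], [53, -51.5, 0, -1.36, 1], [53, -51.5, 0, -1.36, 1], [53, -51.5, 0, -1.36, 1], [53, -51.5, 0, -1.36, 1], [53, -51.5, 0, -1.36, 1]],
], grip_force=10)

```text
time: 2.4
ee_pos: [398.3, -36.6, 235.1]
orientation: [0.65, 0.76, 0.0, 0.001]
wrist_force: [1.3, -0.8, -0.2]
finger_gap: 16.7
grasp_force: 0.0
```

Request:
send_rows([
  [[19.5, 13, 0, 0, 1], [19.5, 13, 0, 0, 1], [19.5, 13, 0, 0, 1], [19.5, 13, 0, 0, 1], [19.5, 13, 0, 0, 1], [19.5, 13, 0, 0, 1], [19.5, 13, 0, 0, 1], [19.5, 13, 0, 0, 1], [19.5, 13, 0, 0, 1], [19.5, 13, 0, 0, 1]],
])

```text
time: 3.23
ee_pos: [496.9, 172.6, 234.7]
orientation: [0.653, 0.758, -0.0, 0.0]
wrist_force: [0.8, 0.2, 0.1]
finger_gap: 0.2
grasp_force: 0.0
```

```bash
cat >h.py <<'E'
from workcell import env,capture,find_in,cut_out,landmark_of
import cv2,numpy as np
def look(cams,labels,tag):
    s=env.sense();print(s["time"],np.round(s["ee_pos"],1),np.round(s["orientation"],3),np.round(s["wrist_force"],1))
    for c in cams:
        p=capture(c);cv2.imwrite(f"pics/{c}{tag}.png",p["color"])
        for l in labels:
            print(c,l,[(np.round(q["at"],1),round(q["confidence"],2)) for q in landmark_of(p,l)[:1]])
E
python3 -c "
from h import *
look(['wrist','top','scene'],['keeper','rail_end','valve_axis','lever_grip','bar_tab'],1)"
```

```text
3.2333 [496.9 172.6 234.7] [ 0.653  0.758 -0.     0.   ] [0.8 0.2 0.1]
wrist keeper [(array([585.2, 145.7,  79.7]), 0.8)]
wrist rail_end []
wrist valve_axis []
wrist lever_grip [(array([527.5, 133.5,  81.2]), 0.81)]
wrist bar_tab []
top keeper [(array([583.7, 143. ,  77.7]), 0.9)]
top rail_end [(array([593.6,  37.5,  71.6]), 0.69)]
top valve_axis [(array([587.1,  89.4,  76.6]), 0.79)]
top lever_grip [(array([528.3, 136.1,  84.8]), 0.94)]
top bar_tab [(array([ 619.7, -101.1,   93.7]), 0.54)]
scene keeper [(array([581.7, 147.4,  76. ]), 0.82)]
scene rail_end [(array([597.2,  36.5,  74.2]), 0.89)]
scene valve_axis [(array([592.9,  90.2,  73.9]), 0.66)]
scene lever_grip [(array([527.7, 133.8,  85.9]), 0.9)]
scene bar_tab [(array([619.7, -99.4,  93.1]), 0.65)]
```

View pics/wrist1.png

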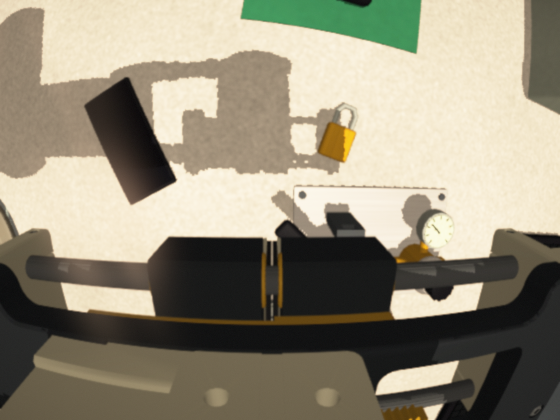

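The wrist view shows the closed fingers at about (270,280), with the lever's tip just behind them at (290,230) and the keeper at (345,225). The padlock at (338,135) is well clear. I'll descend beside the lever's +y side.

Request:
send_rows([
  [[0, 0, 4, 0, 1], [0, 0, 8, 0, 1], [0, 0, 12, 0, 1], [0, 0, 14.5, 0, 1], [0, 0, 15.5, 0, 1], [0, 0, 15.5, 0, 1]],
])

```text
time: 4.63
ee_pos: [496.0, 173.3, 77.6]
orientation: [0.652, 0.758, -0.002, -0.001]
wrist_force: [0.2, -0.0, -0.5]
finger_gap: 0.4
grasp_force: 0.0
```

Request:
send_rows([
  [[-0.7, 0, 0, 0, 1], [-1.4, 0, 0, 0, 1], [-2.1, 0, 0, 0, 1], [-2.8, 0, 0, 0, 1], [-3.4, 0, 0, 0, 1], [-4, 0, 0, 0, 1], [-4.6, 0, 0, 0, 1], [-5.2, 0, 0, 0, 1], [-5.8, 0, 0, 0, 1], [-6.2, 0, 0, 0, 1], [-6.5, 0, 0, 0, 1], [-6.5, 0, 0, 0, 1]],
])

```text
time: 5.63
ee_pos: [501.1, 109.0, 80.7]
orientation: [0.652, 0.758, -0.004, -0.005]
wrist_force: [-20.4, 1.8, 10.4]
finger_gap: 21.7
grasp_force: 12.7
```

```bash
python3 -c "
from h import *
look(['wrist','top','scene'],['valve_axis','lever_grip','bar_tab'],2)
p=cv2.imread('pics/scene2.png')[215:295,190:350];cv2.imwrite('pics/c2.png',cv2.resize(p,None,fx=5,fy=5,interpolation=2))"
```

```text
5.6333 [501.1 109.   80.7] [ 0.652  0.758 -0.004 -0.005] [-20.4   1.8  10.4]
wrist valve_axis [(array([590. ,  88.1,  71.3]), 0.76)]
wrist lever_grip [(array([511.7,  87.1,  83. ]), 0.8)]
wrist bar_tab [(array([510.5,  84.7,  79.9]), 0.74)]
top valve_axis [(array([588.7,  88.5,  72.6]), 0.8)]
top lever_grip []
top bar_tab [(array([ 618. , -101.9,   94.3]), 0.46)]
scene valve_axis [(array([590.9,  89.7,  76.8]), 0.66)]
scene lever_grip []
scene bar_tab [(array([ 617.7, -103.3,   95.4]), 0.54)]
```

View pics/c2.png

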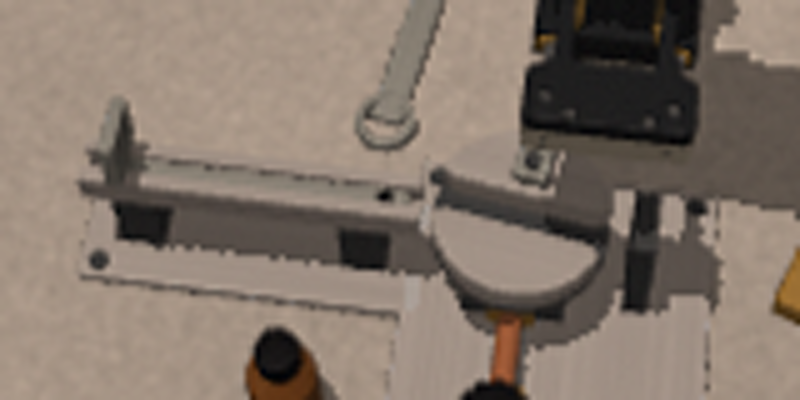

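The crop shows the lever nearly round: the slot runs from (435,185) to (600,235), about 10° steeper than the rail. The lever levered the fingers open by 22 mm, so I'll back off, close firmly and finish the push.

Request:
send_rows([
  [[0.7, 0, 0, 0, 1], [1.5, 0, 0, 0, 1], [2.5, 0, 0, 0, 1], [2.5, 0, 0, 0, 1], [2.5, 0, 0, 0, 1], [2.5, 0, 0, 0, 1], [2.5, 0, 0, 0, 1]],
], grip_force=60)

```text
time: 6.82
ee_pos: [497.7, 135.4, 80.8]
orientation: [0.652, 0.758, -0.003, -0.005]
wrist_force: [-19.4, 9.2, 8.9]
finger_gap: 0.4
grasp_force: 14.9
```

```bash
python3 -c "
from h import *
look(['wrist','top','scene'],['valve_axis','lever_grip'],3)
p=cv2.imread('pics/wrist3.png');cv2.imwrite('pics/c3.png',p)"
```

```text
6.8167 [497.7 135.4  80.8] [ 0.652  0.758 -0.003 -0.005] [-19.4   9.2   8.9]
wrist valve_axis []
wrist lever_grip [(array([597.5,  41. ,  75.5]), 0.23)]
top valve_axis [(array([589. ,  88.2,  76.4]), 0.91)]
top lever_grip []
scene valve_axis [(array([592. ,  92. ,  75.9]), 0.9)]
scene lever_grip [(array([514.9, 112.7,  85.8]), 0.64)]
```

View pics/c3.png

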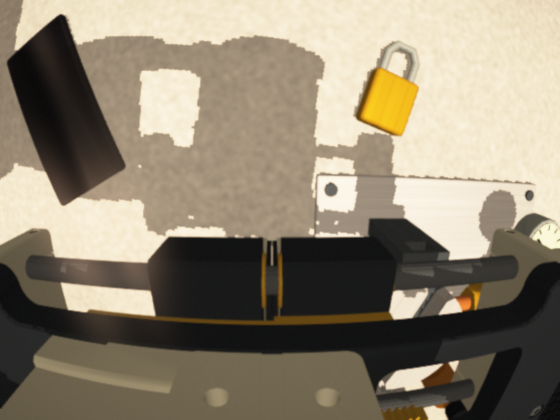

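```bash
python3 -c "
from h import *
p=cv2.imread('pics/scene3.png')[195:295,210:360];cv2.imwrite('pics/c4.png',cv2.resize(p,None,fx=5,fy=5,interpolation=2))"
```

```text
(no output)
```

View pics/c4.png

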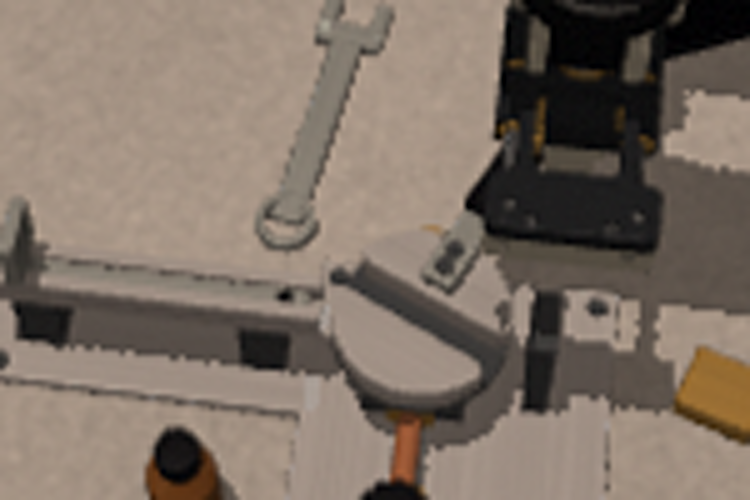

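The crop shows the lever dragged back to about 0.45 rad: its end corner had wedged in the crack between the fingers. I'll open a little, lift off, and later push nearer the axis, away from the crack.

Request:
send_rows([
  [[0, 0, 0, 0, 0.4], [0, 0, 0, 0, 0.4], [0, 0, 0, 0, 0.4], [0, 0, 0, 0, 0.4], [0, 0, -1, 0, 0.4], [0, 0, -3, 0, 0.4], [0, 0, -6, 0, 0.4], [0, 0, -6, 0, 1], [0, 0, -6, 0, 1], [0, 0, -6, 0, 1], [0, 0, -6, 0, 1], [0, 0, -6, 0, 1]],
])

```text
time: 8.27
ee_pos: [502.8, 133.9, 139.1]
orientation: [0.652, 0.758, -0.001, -0.0]
wrist_force: [0.1, -0.4, 0.1]
finger_gap: 1.4
grasp_force: 0.0
```

```bash
python3 -c "
from h import *
look(['wrist','top','scene'],['valve_axis','lever_grip'],5)"
```

```text
8.2667 [502.8 133.9 139.1] [ 0.652  0.758 -0.001 -0.   ] [ 0.1 -0.4  0.1]
wrist valve_axis []
wrist lever_grip [(array([513.3, 105.5,  87.2]), 0.97)]
top valve_axis [(array([588.2,  86.9,  73.9]), 0.79)]
top lever_grip []
scene valve_axis [(array([590.2,  90.6,  78.7]), 0.77)]
scene lever_grip [(array([513.2, 107.6,  85.2]), 0.73)]
```

Request:
send_rows([
  [[1.5, 1.6, 0, 0, 1], [1.5, 1.6, 0, 0, 1], [1.5, 1.6, 3, 0, 1], [1.5, 1.6, 5, 0, 1], [1.5, 1.6, 6, 0, 1], [1.5, 1.6, 6, 0, 1]],
])

```text
time: 9.22
ee_pos: [515.2, 150.9, 77.5]
orientation: [0.652, 0.758, -0.002, -0.002]
wrist_force: [0.2, -0.2, -0.4]
finger_gap: 0.2
grasp_force: 0.0
```

Request:
send_rows([
  [[-0.7, 0, 0, 0, 1], [-1.3, 0, 0, 0, 1], [-1.9, 0, 0, 0, 1], [-2.4, 0, 0, 0, 1], [-2.9, 0, 0, 0, 1], [-3.4, 0, 0, 0, 1], [-3.9, 0, 0, 0, 1], [-4.3, 0, 0, 0, 1], [-4.6, 0, 0, 0, 1], [-4.8, 0, 0, 0, 1], [-4.8, 0, 0, 0, 1]],
])

```text
time: 10.13
ee_pos: [524.1, 103.3, 79.7]
orientation: [0.652, 0.758, -0.0, 0.0]
wrist_force: [-0.4, 1.1, -0.5]
finger_gap: -0.0
grasp_force: 0.1
```

```bash
python3 -c "
from h import *
look(['wrist','top','scene'],['valve_axis','lever_grip'],6)
p=cv2.imread('pics/scene6.png')[195:295,210:360];cv2.imwrite('pics/c6.png',cv2.resize(p,None,fx=5,fy=5,interpolation=2))"
```

```text
10.1333 [524.1 103.3  79.7] [ 0.652  0.758 -0.     0.   ] [-0.4  1.1 -0.5]
wrist valve_axis [(array([588.6,  87.1,  75.5]), 0.63)]
wrist lever_grip []
top valve_axis []
top lever_grip []
scene valve_axis [(array([590.2,  88.5,  74.8]), 0.97)]
scene lever_grip []
```

View pics/c6.png

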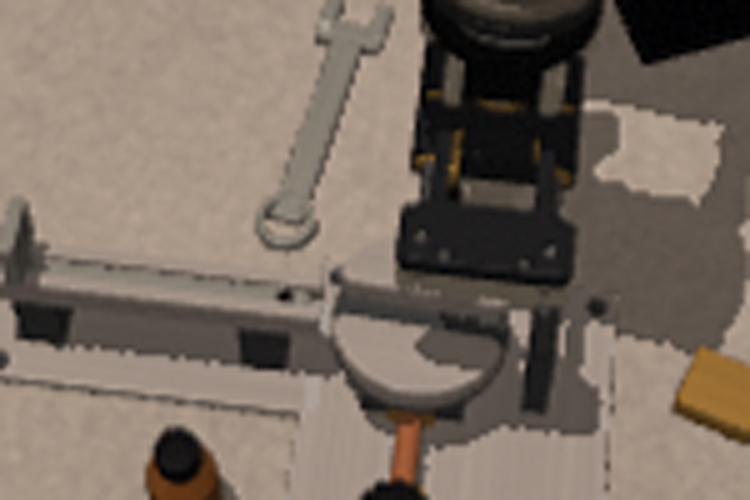

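Request:
send_rows([
  [[0.8, 0, 0, 0, 1], [0.8, 0, -4, 0, 1], [0.8, 0, -8, 0, 1], [0.8, 0, -12, 0, 1], [-4, 3, -13, 0, 1], [-7, 6.3, -13, 0, 1], [-11, 6.3, -13, 0, 1], [-11, 6.3, -13, 0, 1], [-11, 6.3, -13, 0, 1]],
])

```text
time: 11.33
ee_pos: [603.6, 1.8, 209.1]
orientation: [0.654, 0.757, -0.0, 0.0]
wrist_force: [-0.2, 0.5, -0.7]
finger_gap: 0.7
grasp_force: 0.0
```

```bash
python3 -c "
from h import *
look(['wrist','top','scene'],['valve_axis','lever_grip','keeper','rail_end'],7)
p=cv2.imread('pics/wrist7.png')
cv2.imwrite('pics/c7.png',cv2.resize(p[60:260,100:480],None,fx=2,fy=2,interpolation=2))"
```

```text
11.3333 [603.6   1.8 209.1] [ 0.654  0.757 -0.     0.   ] [-0.2  0.5 -0.7]
wrist valve_axis [(array([590.8,  87.1,  73.3]), 0.81)]
wrist lever_grip [(array([509. ,  78.6,  80.8]), 0.66)]
wrist keeper [(array([585.2, 142.1,  78.4]), 0.59)]
wrist rail_end [(array([598.5,  42.3,  73.6]), 0.96)]
top valve_axis [(array([587.6,  86.2,  74.5]), 0.72)]
top lever_grip []
top keeper [(array([583.2, 145.2,  75.7]), 0.76)]
top rail_end [(array([313.9, 200.8,   0.6]), 0.61)]
scene valve_axis [(array([590.8,  91.9,  75.9]), 0.87)]
scene lever_grip [(array([511.5,  79. ,  82.7]), 0.75)]
scene keeper [(array([581.7, 145.9,  77.1]), 0.96)]
scene rail_end [(array([597.4,  40.7,  75.4]), 0.95)]
```

View pics/c7.png

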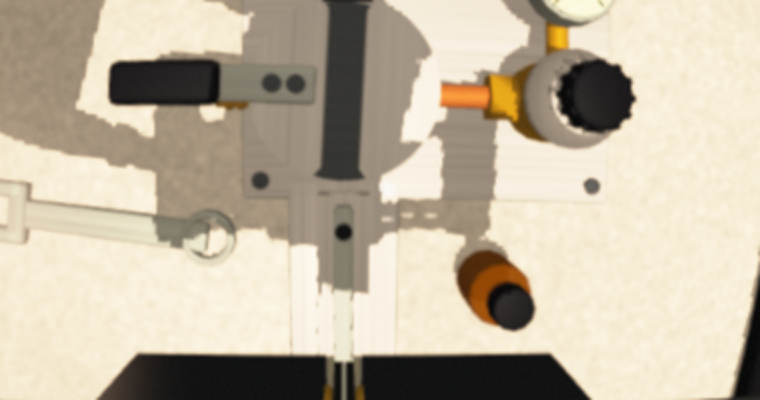

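The wrist view shows the slot (columns 325–365) lined up with the bar (column 343) to within about 2°, and the lever pointing left, square to it. I'm going behind the tab.

Request:
send_rows([
  [[-4, 0, 0, 0, 1], [-8, 0, 0, 0, 1], [-12, 0, 0, 0, 1], [-13.4, 0, 0, 0, 1], [-13.4, 0, 3, 0, 1], [-13.4, 0, 6, 0, 1], [-13.4, 0, 8, 0, 1], [-13.4, 0, 10, 0, 1], [-13.4, 0, 11.5, 0, 1], [-13.4, 0, 11.7, 0, 1], [-13.4, 0, 11.7, 0, 1]],
])

```text
time: 13.0
ee_pos: [622.2, -127.7, 91.8]
orientation: [0.652, 0.758, -0.0, -0.001]
wrist_force: [0.1, -0.2, 1.3]
finger_gap: 0.5
grasp_force: 0.0
```

```bash
python3 -c "
from h import *
look(['wrist','scene'],['bar_tab'],8)
p=cv2.imread('pics/wrist8.png')
cv2.imwrite('pics/c8.png',p)"
```

```text
13.0 [ 622.2 -127.7   91.8] [ 0.652  0.758 -0.    -0.001] [ 0.1 -0.2  1.3]
wrist bar_tab [(array([616.2, -99.3,  95.7]), 0.85)]
scene bar_tab [(array([ 617.2, -101. ,   96.8]), 0.56)]
```

View pics/c8.png

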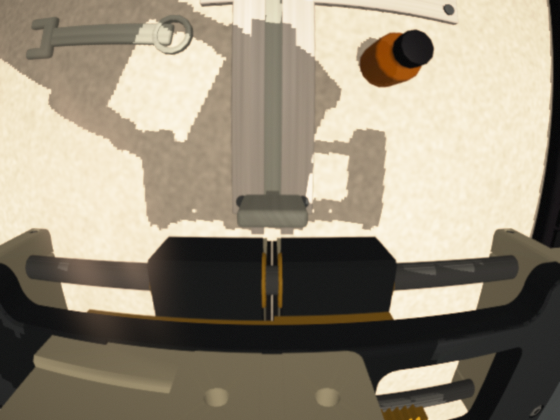

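The tab at (272,210) is centred ahead of the closed fingers. I'll push it.

Request:
send_rows([
  [[0.8, 0, 0, 0, 1], [1.5, 0, 0, 0, 1], [2.3, 0, 0, 0, 1], [3.1, 0, 0, 0, 1], [4, 0, 0, 0, 1], [4.9, 0, 0, 0, 1], [5.7, 0, 0, 0, 1], [6.5, 0, 0, 0, 1], [7.2, 0, 0, 0, 1], [7.9, 0, 0, 0, 1], [8.5, 0, 0, 0, 1], [9, 0, 0, 0, 1]],
])

```text
time: 14.2
ee_pos: [609.2, -38.3, 92.6]
orientation: [0.652, 0.758, -0.0, -0.0]
wrist_force: [2.4, -2.6, 2.1]
finger_gap: 0.3
grasp_force: 1.4
```

```bash
python3 -c "
from h import *
look(['wrist','scene'],['bar_tab','lever_grip'],9)"
```

```text
14.2 [609.2 -38.3  92.6] [ 0.652  0.758 -0.    -0.   ] [ 2.4 -2.6  2.1]
wrist bar_tab [(array([606. , -26.8,  90.3]), 0.71)]
wrist lever_grip [(array([507.8,  77.9,  82.4]), 0.62)]
scene bar_tab [(array([606.9, -24.7,  91.3]), 0.49)]
scene lever_grip [(array([508.2,  78.6,  86.6]), 0.86)]
```

Request:
send_rows([
  [[0.7, 0, 0, 0, 1], [1.4, 0, 0, 0, 1], [2.1, 0, 0, 0, 1], [2.8, 0, 0, 0, 1], [3.5, 0, 0, 0, 1], [4.1, 0, 0, 0, 1], [4.6, 0, 0, 0, 1], [5, 0, 0, 0, 1], [5.4, 0, 0, 0, 1], [5.7, 0, 0, 0, 1], [5.7, 0, 0, 0, 1]],
])

```text
time: 15.42
ee_pos: [600.7, 18.1, 92.8]
orientation: [0.652, 0.758, 0.0, -0.0]
wrist_force: [0.0, 0.4, 0.2]
finger_gap: 0.8
grasp_force: 0.0
```

Request:
send_rows([
  [[0.2, 0, 0, 0, 1], [0.4, 0, 0, 0, 1], [0.6, 0, 0, 0, 1], [0.8, 0, 0, 0, 1], [0.8, 0, 0, 0, 1]],
])

```text
time: 15.83
ee_pos: [600.6, 19.7, 93.2]
orientation: [0.652, 0.758, -0.002, 0.004]
wrist_force: [1.1, -22.8, -1.2]
finger_gap: 0.5
grasp_force: 11.6
```

There was a firm 23 N stop at the expected end of travel. I'll back off, lift and check.

Request:
send_rows([
  [[-0.5, 0, 0, 0, 1], [-1.5, 0, 0, 0, 1], [-3, 0, 0, 0, 1], [-3, 0, -3, 0, 1], [-4, 0, -7, 0, 1], [-6, 0, -11, 0, 1], [-6, 0, -12, 0, 1], [-6, 0, -12, 0, 1]],
])

```text
time: 16.5
ee_pos: [610.8, -36.0, 217.6]
orientation: [0.653, 0.758, 0.002, 0.004]
wrist_force: [-0.1, -0.0, -0.3]
finger_gap: 0.6
grasp_force: 0.0
```

```bash
python3 -c "
from h import *
look(['wrist','top','scene'],['bar_tab','lever_grip','keeper','valve_axis'],10)
p=cv2.imread('pics/wrist10.png')
q=cv2.imread('pics/scene10.png')[215:295,220:350]
a=cv2.resize(p[0:240,100:480],None,fx=1.5,fy=1.5,interpolation=2)[:,:400]
a=cv2.resize(p[0:240,100:480],(400,253));b=cv2.resize(q,(400,246),interpolation=2)
cv2.imwrite('pics/c10.png',cv2.resize(cv2.vconcat([a,b]),None,fx=1.2,fy=1.2,interpolation=2))"
```

```text
16.5 [610.8 -36.  217.6] [0.653 0.758 0.002 0.004] [-0.1 -0.  -0.3]
wrist bar_tab [(array([595.7,  35.6,  92.7]), 0.74)]
wrist lever_grip [(array([510.3,  81.4,  81.1]), 0.88)]
wrist keeper [(array([586.9, 145.2,  73.6]), 0.66)]
wrist valve_axis [(array([592.3,  87.4,  71.8]), 0.74)]
top bar_tab [(array([597.4,  34.3,  90.6]), 0.45)]
top lever_grip [(array([510.9,  82. ,  85.2]), 0.74)]
top keeper [(array([584.8, 144.1,  75.2]), 0.79)]
top valve_axis [(array([588.3,  88.5,  73.3]), 0.95)]
scene bar_tab [(array([599.5,  32.8,  93.8]), 0.7)]
scene lever_grip [(array([510.1,  80.1,  83.9]), 0.81)]
scene keeper [(array([579.8, 145.6,  77.5]), 0.87)]
scene valve_axis [(array([588.6,  91.2,  76.4]), 0.78)]
```

View pics/c10.png

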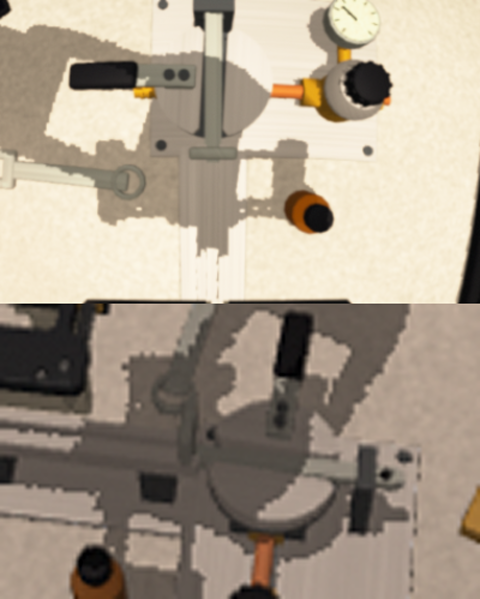

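The pictures show the bar through the slot and the keeper, its nose about 17 mm out beyond it, at (400,470) in the lower half. The tab is about 55 mm behind the valve's axis, where 54 mm is expected at the end stop. The robot is clear, so I'm handing in.

```bash
python3 -c "
from workcell import env
print(env.close_job())"
```

```text
the job is handed in; nothing more can be done
None
```

The valve is turned to shut and the locking bar pushed home: it met its end stop, the last pictures show its nose about 17 mm beyond the keeper, and I handed the job in at about 17 s without seeing a verdict.

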